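Lock the drying dish onto its rack with the wet ball on it

TASK

The red ball in the dark eight-sided dish is freshly lacquered: without touching the ball or letting it roll away from the middle, lift the dish level off the tape roll and lower its key through the slot of the empty rack socket until the dish sits fully home. Then turn the dish a quarter turn clockwise, seen from above, so that the key locks under the slotted plate, and pull it lightly upward so that the key bears against the plate. Finish while still gripping the dish and keeping up that light pull, with the dish level and the ball in the middle; leave the jar, the tin and the brush alone.

Things in the scene. Friction and masses are not known exactly. Their poses are not given: they have to be found in the camera images.
- dish_center (a point): Middle of the loose dark-wood 8-sided dish (0.14 kg), on its axis, 11 mm above its flat underside and 11 mm below its rim; z up. 60 mm across flats: 8 upright side faces, 25 mm wide, 22 mm high, facing +-x, +-y and the diagonals; any opposite pair may be gripped from above. Brass lines on rim and sides at +x and -x mark the two ends of the key's blade underneath.
- key_tip (a point): Lowest point of the steel key under the dish, on its axis, 21 mm below the underside; axes as the dish. Key: round stem 8 mm thick, 12 mm long; below it a flat blade 30 mm long (x), 7 mm thick (y), 9 mm high, its lowest 3 mm tapered to 26 x 4 mm. The same after a half turn. At the start it hangs in the core of the tape roll. A light pull is 5 to 20 N.
- tape: Fixed kraft-paper tape roll on end, 69 mm across, 50 mm high, on which the dish stands at the start; point at the centre of its underside. It is wider than the dish, so fingers gripping the dish must stay above its top.
- ball_center (a point): Centre of the loose red lacquered wooden ball, 24 mm in diameter, 12 g, in the shallow hollow of the dish (floor sloping 12 degrees to the middle): its centre is 12 mm above the dish's middle point, its top 13 mm above the rim. It runs to the rim if the dish tilts over 12 degrees or is jerked. Its axes mean nothing.
- socket (a point): Empty socket of the fixed rack: middle of the slot, on the top face of the 54 x 54 x 8 mm aluminium plate, 50 mm above the table; z up. Slot right through, 34 mm long (x) and 11 mm wide (y), 1.5 mm chamfer, hollow below. Home, the dish's underside rests on the plate: its middle is 11 mm above this point, its x along the slot, either way round.
- rack: Fixed plywood drying rack, 210 (x) x 90 x 14 mm, two posts 130 mm apart: empty socket at -x; at +x a like dish with a green ball, already locked, top 86 mm above the table. Point: centre of its underside. Under each plate, pins let a key turn only clockwise from above and stop it 9 degrees past the quarter turn; once turned it can rise 4 mm before it bears on the plate.
- jar: Loose amber candle jar with black lid, 57 mm in diameter, 63 mm high; point at the centre of its underside. Bystander.
- balm: Loose white tin, 39 mm in diameter, 16 mm high; point at the centre of its underside. Bystander.
- brush: Loose flat varnish brush lying flat: wooden handle, brass ferrule, black bristles, 131 mm long, 18 mm wide, 12 mm high; point at the underside of its middle, x along it toward the bristles. Bystander.
Not all that is in view belongs to the job. Leave any purple look-alike of the part that bears dish_center alone.

How it is judged:
By the outcome, as a careful person would: the job done as asked, in the order asked, and still so for the second after the job is handed in, while the arm keeps its last pose, push and grip.
It also fails if it takes over 64 s, if anything falls off the work surface, if the arm or the gripper's body presses on something with over 40 N, if the wrist force passes 120 N, or if a joint passes its speed limit or range.

ROBOT

A 7-joint arm with a two-finger parallel gripper is mounted at the origin on a cart in front of the work surface, level with it; the furniture and walls round the work are solid. World frame = base frame: x ahead of the robot, y to its left, z up, the work surface at z = 0. Lengths are in m, angles in rad, forces in N, time in s.
With the tool pointing down it reaches from about 0.4 to 0.875 m from the base axis. Payload 19.3 kg.
Tool frame: the origin (TCP) lies midway between the tips of the shut fingers; the grasp point (between the pads) lies 19 mm behind it; z points along the fingers, y is the line along which they close (so a half turn about z gives the same grasp; the last joint's range is limited). The gripper opens to 85 mm and grips with 20 to 120 N. Pads are 22 mm wide; open, the fingers measure 114 mm over their backs; the gripper's body (76 mm by 85 mm) begins 54 mm behind the grasp point. The pads swing forward as they close: fully open they stand 13 mm farther back than shut.
Start: joints at [1.061, 0.521, -0.036, 1.599, 0.021, 1.021, -0.113], TCP at [0.266, -0.566, 0.231] pointing down, gripper open.
Joint ranges: [-2.91, 2.91], [-0.3, 2.13], [-1.5, 1.42], [0.17, 2.43], [-1.26, 4.41], [0.16, 1.93], [-2.52, 2.52]. Speed limits (rad/s): [1.89, 1.89, 2.39, 2.39, 3.01, 3.01, 3.01].

INTERFACE

Orientations are given as [roll, pitch, yaw] about the fixed x, y, z axes, in that order (R = Rz(yaw) Ry(pitch) Rx(roll)).
In Python, from workcell import * gives the robot as it stands.
- The arm moves only by the shell command python3 -m creep 'ROWS' [FORCE]. ROWS is JSON, a list that holds one entry, the list of rows, each a list of 7 numbers: the closure, from -1 (fully open) to 1 (shut), then the shift along the tool's x, y, z in m, then the turn, a rotation vector about the tool's x, y, z in degrees. A call has 1 to 10 rows; each row shifts and turns the commanded pose from where the row before left it, along the tool's axes as they then stand; what a row does not reach is not made up. A row lasts 1/10 s, in which the tool goes at most 50 mm and 8.59 degrees, less where a joint would pass 70% of its speed; a pose out of reach is approached as far as the arm can. A call is refused whole if a number of a shift passes 0.05 or a number of a turn 8.59, either way. A call with a gripper value outside its range is refused whole. The fingers move at their own pace and stop on an object; FORCE is the grip in N (left out, the last holds). Time passes only in rows, so rows that do not move let the fingers close. It gives the time, the measured TCP pose, the force, the opening and the grip force at its end, in the units of the state.
- observe(): the state, without advancing time (a new reading comes with each control period).
- grab_frame(name): name is "scene" or "top" or "wrist"; returns a dict with "image" (420x560x3 uint8, red, green, blue), "range_z" (420x560 float32, m along the optical axis (not along the pixel's ray), 0 where there is no reading), "fx", "fy", "cx", "cy" (pixels), "k1" (the pictures are not rectified: a ray, as slopes to the right and down, at radius r is drawn at 1 + k1 r^2 times it, then the intrinsics apply), "R" (3x3) and "t" (3): a world point X has camera coordinates R X + t; the wrist camera has in their place "T_tool_cam" (4x4, takes a point from camera to tool coordinates, whose origin is the TCP and whose axes are the flange's). Camera axes: x right, y down, z forward; pixel columns grow to the right and rows downward; lengths in m; the calibration is good to about 2 mm. A picture is of the moment at which its call begins: read the wrist's pose just before it.
- job_done(): hands the job in; it is judged then, once.
Trained networks look in a picture, given as the dict that the camera call returned (one of the last four; its "shot" number tells which), for a name from the list of things; names that differ only in an ending like _2 or _b are one class to them, and where a whole thing is asked for, a point or a joint stands for the part that bears it (a point fixed in the world has none). Each returns a list of dicts, best first, with "confidence" (0 to 1); they miss things now and then, are a little off and sometimes report something else, mostly with a low value. They report only what shows in the picture. A call takes as long as a camera call. They do not tell look-alikes from the thing itself.
- find_in(picture, thing): "extent" ([centre column, centre row, width, height] in pixels, round what is visible of it).
- outline_of(picture, thing): "region" (420x560 bool, what is visible of it) and "extent" ([centre column, centre row, width, height] in pixels, round what is visible of it).
- tip_of(picture, thing): "position" ([column, row] in pixels: a listed point, or the origin of a listed thing).
The state is a dict: "clock": time; "qpos": joint angles; "qd": joint speeds; "joint_efforts": joint torques, N m; "position": TCP position; "tool_rot": TCP orientation; "force": force on the tool from outside, world axes, zero at the start; "moment": the same for the moment, N m; "grip_width": finger opening in m; "finger_force": force on a finger pad.
Only numpy, scipy, OpenCV 4.12 (cv2) and the standard library are available. Lean on these libraries where they do the work, as an engineer would, in place of code of your own. Each camera call takes 0.05 s, during which the arm holds its last target. There are 200 camera calls.

## Working session

There is one attempt and no reset: what is moved stays moved. The work goes in short steps, Python scripts to look and compute and a shell command to move; the robot and the scene stay as the last step left them, time stands still between calls to the robot, and variables do not carry over. Pictures are saved under pics/ and viewed, at most 10 in all, crops included, and the job is handed in when it is done.

```bash
ls; mkdir -p pics
cat > h.py <<'E'
from workcell import *
import numpy as np, cv2
from scipy.spatial.transform import Rotation as Ro
def ray(f,u,v):
    K=np.array([[f['fx'],0,f['cx']],[0,f['fy'],f['cy']],[0,0,1.]])
    p=cv2.undistortPoints(np.array([[[u,v]]],float),K,np.array([f['k1'],0,0,0.]))[0,0]
    return np.array([p[0],p[1],1.])
def cam(f,st=None):
    if 'R' in f: return f['R'].T, -f['R'].T@f['t']
    T=np.array(f['T_tool_cam']); Rt=Ro.from_euler('xyz',st['tool_rot']).as_matrix()
    return Rt@T[:3,:3], Rt@T[:3,3]+np.array(st['position'])
def at_z(f,u,v,z,st=None):
    R,c=cam(f,st); d=R@ray(f,u,v); return c+d*(z-c[2])/d[2]
def at_depth(f,u,v,st=None):
    R,c=cam(f,st); return c+R@ray(f,u,v)*f['range_z'][int(round(v)),int(round(u))]
def save(f,n,crop=None,s=1):
    im=f['image'][:,:,::-1]
    if crop: im=im[crop[1]:crop[3],crop[0]:crop[2]]
    cv2.imwrite('pics/'+n,cv2.resize(im,None,fx=s,fy=s,interpolation=cv2.INTER_CUBIC))
E
python3 - <<'E'
from h import *
np.set_printoptions(precision=4,suppress=True)
s=observe();print({k:np.round(v,3) for k,v in s.items()})
ims=[]
for n in('scene','top'):
    f=grab_frame(n);ims.append(f['image'])
    print(n,-f['R'].T@f['t'])
    for t in['dish_center','socket','ball_center','tape','rack','jar','balm','brush','key_tip']:
        r=tip_of(f,t)
        for q in r[:3]: 
            u,v=q['position'];print(t,round(q['confidence'],2),np.round([u,v],1),at_depth(f,u,v) if 0<=u<559 and 0<=v<419 else '')
    save(f,n+'1.png',s=1.4)
E
```

```text
pics
{'clock': np.float64(0.0), 'qpos': array([ 1.061,  0.522, -0.036,  1.6  ,  0.021,  1.021, -0.113]), 'qd': array([ 0.001,  0.002,  0.   ,  0.   , -0.001,  0.   ,  0.001]), 'joint_efforts': array([  0.   , -92.71 ,   1.979, -36.992,   0.018,   0.009,   0.   ]), 'position': array([ 0.266, -0.565,  0.231]), 'tool_rot': array([-3.14,  0.  ,  0.44]), 'force': array([-0.689, -1.011, -0.559]), 'moment': array([ 0.009, -0.019, -0.063]), 'finger_force': np.float64(0.0), 'grip_width': np.float64(0.085)}
scene [0.1618 0.5264 0.7024]
dish_center 0.95 [298.7 263.4] [0.4344 0.1717 0.0331]
dish_center 0.85 [250. 290.] [0.4645 0.2799 0.0342]
dish_center 0.68 [278.  198.1] [0.5852 0.0665 0.0338]
socket 0.95 [354.9 178.9] [ 0.4911 -0.1077  0.0293]
ball_center 0.43 [259.6 222.6] [0.5373 0.1746 0.0816]
tape 0.67 [189.7 238.9] [0.6463 0.2771 0.0331]
tape 0.56 [260.3 242.1] [0.5196 0.193  0.05  ]
rack 0.82 [329.3 184. ] [ 0.5348 -0.065   0.0148]
jar 0.77 [190.2 236.4] [0.644  0.2756 0.0422]
jar 0.31 [257.  227.1] [0.5417 0.1786 0.0672]
balm 0.56 [337.3 261.7] [0.3849 0.1056 0.0146]
brush 0.52 [389.8 2
[... 258 characters left out ...]
832]
dish_center 0.87 [297.1 192.7] [0.5899 0.0615 0.0314]
dish_center 0.7 [192.5 249.4] [0.4633 0.2831 0.0312]
socket 0.77 [369.7 248.4] [ 0.4724 -0.0993  0.0193]
ball_center 0.54 [248.7 211.4] [0.542  0.1622 0.0803]
tape 0.72 [247.5 214.1] [0.5364 0.1644 0.081 ]
rack 0.7 [360.9 218.3] [ 0.5382 -0.0807  0.0158]
rack 0.59 [283.  286.1] [0.388  0.0883 0.0169]
jar 0.66 [206.  157.8] [0.6551 0.2556 0.0635]
jar 0.61 [283.1 285.9] [0.3885 0.0881 0.017 ]
balm 0.55 [283.1 286.3] [0.3876 0.088  0.0169]
brush 0.75 [360.1 294.5] [ 0.372  -0.0802  0.0108]
key_tip 0.92 [198.1 249.1] [0.4642 0.271  0.032 ]
key_tip 0.67 [296.6 194.6] [0.5848 0.0628 0.0371]
key_tip 0.67 [237.5 266.8] [0.4283 0.1859 0.0343]
```

View pics/scene1.png

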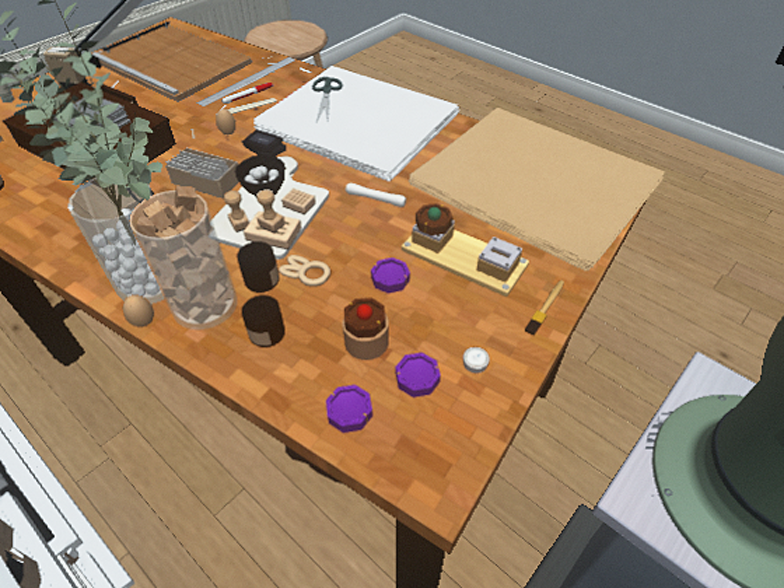

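View pics/top1.png

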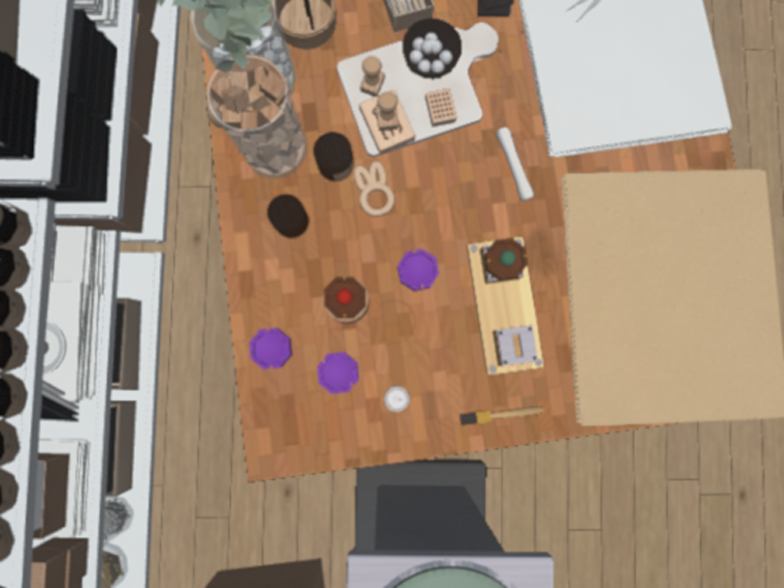

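Scene picture: the red-ball dark dish on the tape is at (260,225) in the scene frame and (246,213) in the top frame. The empty socket is at top (369,247), and the locked green-ball dish is at (361,184). Three purple look-alikes lie flat on the table at top (193,249), (241,266) and (298,193). Only the brown one on the tape carries a red ball. I'll confirm that in a crop and measure.

Run:
```python
from h import *
np.set_printoptions(precision=4,suppress=True)
f=grab_frame('top')
a=f['image'][185:245,215:285];b=f['image'][160:275,325:400]
A=cv2.resize(a[:,:,::-1],None,fx=6,fy=6,interpolation=cv2.INTER_CUBIC)
B=cv2.resize(b[:,:,::-1],None,fx=4,fy=4,interpolation=cv2.INTER_CUBIC)
im=np.zeros((600,740,3),np.uint8);im[:360,:420]=A;im[:460,430:730]=B
cv2.imwrite('pics/crop1.png',im)
for g in (f,grab_frame('scene')):
  hs=cv2.cvtColor(g['image'],cv2.COLOR_RGB2HSV).astype(int)
  m=((hs[:,:,0]<8)|(hs[:,:,0]>172))&(hs[:,:,1]>190)&(hs[:,:,2]>110)
  if g is f: m[:, :215]=0; m[:,285:]=0; m[:185]=0;m[245:]=0
  else: m[:210]=0;m[235:]=0;m[:,:245]=0;m[:,275:]=0
  v,u=np.nonzero(m); print('ball',len(u),u.mean(),v.mean(),at_z(g,u.mean(),v.mean(),.075))
s=observe();T=np.array(grab_frame('wrist')['T_tool_cam']);print(T)
for p in([363,183],[370,247]): print(at_z(f,*p,.05))
print(grab_frame('wrist')['fx'])
```

```text
ball 37 245.48648648648648 211.59459459459458 [0.542 0.169 0.075]
ball 91 259.8791208791209 221.71428571428572 [0.5425 0.1687 0.075 ]
[[-0.0003 -0.9475 -0.3197  0.0817]
 [ 1.     -0.0001 -0.0007  0.0011]
 [ 0.0007 -0.3197  0.9475 -0.1417]
 [ 0.      0.      0.      1.    ]]
[ 0.6108 -0.0779  0.05  ]
[ 0.4748 -0.0926  0.05  ]
342.7950256510286
```

View pics/crop1.png

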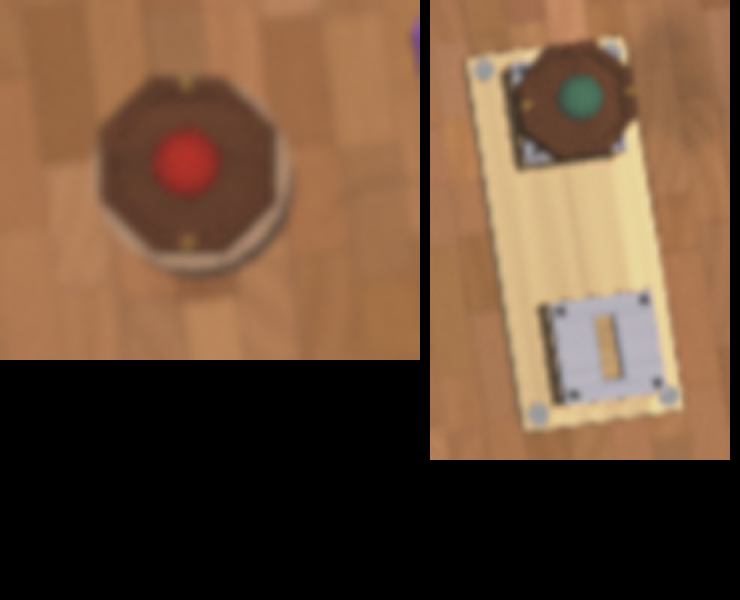

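Crop: the brown eight-sided dish with the red ball at crop (187,161) stands on the tape. Its brass marks are at (186,80) and (187,240), so its yaw is about 0. It is the one meant. The rack is yawed about +8°, with the empty slot at crop (608,347). Both cameras put the ball at (0.542, 0.169). Next I move above it.

```bash
R='python3 -m creep'
python3 -m creep '[[[-1,0.0282,-0.0274,0,0,0,0],[-1,0.0282,-0.0274,0,0,0,0],[-1,0.0282,-0.0274,0,0,0,0],[-1,0.0282,-0.0274,0,0,0,0],[-1,0.0282,-0.0274,0,0,0,0],[-1,0.0282,-0.0274,0,0,0,0],[-1,0.0282,-0.0274,0,0,0,0],[-1,0.0282,-0.0274,0,0,0,0],[-1,0.0282,-0.0274,0,0,0,0],[-1,0.0282,-0.0274,0,0,0,0]]]'
python3 -m creep '[[[-1,0.0282,-0.0274,0,0,0,0],[-1,0.0282,-0.0274,0,0,0,0],[-1,0.0282,-0.0274,0,0,0,0],[-1,0.0282,-0.0274,0,0,0,0],[-1,0.0282,-0.0274,0,0,0,0],[-1,0.0282,-0.0274,0,0,0,0],[-1,0.0282,-0.0274,0,0,0,0],[-1,0.0282,-0.0274,0,0,0,0],[-1,0.0282,-0.0274,0,0,0,0],[-1,0.0282,-0.0274,0,0,0,0]]]'
python3 -m creep '[[[-1,0,0,0,0,0,-8.1],[-1,0,0,0,0,0,-8.1],[-1,0,0,0,0,0,-8.1],[-1,0,0,0,0,0,-8.1],[-1,0,0,0,0,0,-8.1],[-1,0,0,0,0,0,-8.1],[-1,0,0,0,0,0,-8.1],[-1,0,0,0,0,0,-8.1],[-1,0,0,0,0,0,0],[-1,0,0,0,0,0,0]]]'
cat > look.py <<'E'
from h import *
import sys
np.set_printoptions(precision=4,suppress=True)
s=observe();f=grab_frame('wrist');print(s['clock'],s['position'],np.degrees(s['tool_rot']),s['qpos'][[0,6]],s['force'])
for t in sys.argv[2:]:
    t,z=t.split('@')
    for q in tip_of(f,t)[:2]: print(t,round(q['confidence'],2),q['position'],at_z(f,*q['position'],float(z),s))
hs=cv2.cvtColor(f['image'],cv2.COLOR_RGB2HSV).astype(int)
m=((hs[:,:,0]<6)|(hs[:,:,0]>173))&(hs[:,:,1]>170)&(hs[:,:,2]>90)
n,_,st,ce=cv2.connectedComponentsWithStats(m.astype(np.uint8))
if n>1:
    i=1+np.argmax(st[1:,4]);print('ball',st[i],ce[i],at_z(f,*ce[i],.073,s))
save(f,sys.argv[1],s=1.4)
E
python3 look.py w1.png dish_center@0.061 ball_center@0.073
```

```text
clock: 2.2
position: [0.405, -0.1961, 0.2316]
tool_rot: [3.141, -0.0, 0.44]
force: [1.6, -0.9, 0.6]
grip_width: 0.0852
finger_force: 0.0
clock: 3.2
position: [0.5436, 0.172, 0.2314]
tool_rot: [3.141, -0.0, 0.44]
force: [0.7, -0.1, 0.1]
grip_width: 0.0852
finger_force: 0.0
clock: 4.2
position: [0.5432, 0.1702, 0.2312]
tool_rot: [-3.141, -0.0, 1.566]
force: [-0.4, 0.3, 0.1]
grip_width: 0.0853
finger_force: 0.0
4.2 [0.5432 0.1702 0.2312] [-179.9932   -0.0067   89.7255] [ 0.0139 -0.6888] [-0.4027  0.3317  0.0717]
dish_center 0.94 [281.8, 182.9] [0.5447 0.1688 0.061 ]
dish_center 0.86 [168.6, 165.4] [0.4402 0.186  0.061 ]
ball_center 0.89 [278.6, 187.9] [0.5417 0.1673 0.073 ]
ball_center 0.37 [227.4, 388.8] [ 0.4828 -0.0662  0.073 ]
ball [267 177  24  24 446] [278.5516 188.37  ] [0.5417 0.1669 0.073 ]
```

View pics/w1.png

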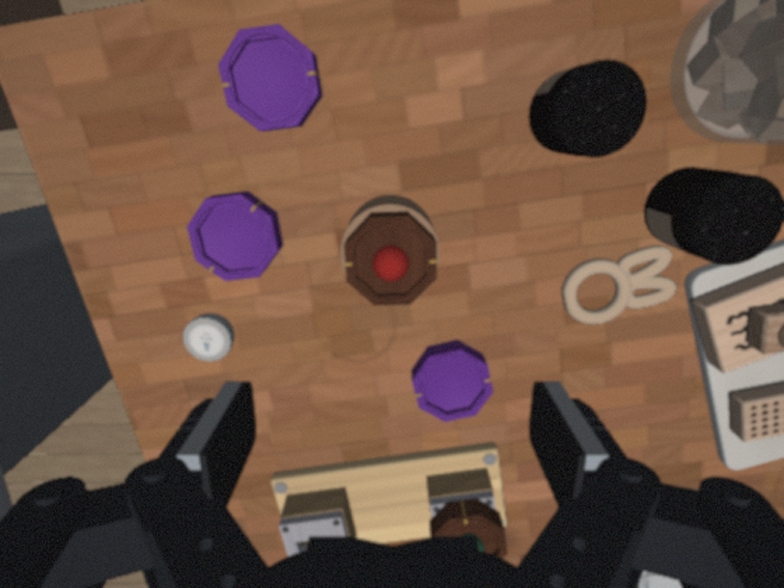

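The wrist picture shows the dish with the ball centred at (279,188) and its brass marks on the image row axis, so its yaw is about 0. The gripper axis lines up with it. I lower for a closer measurement.

```bash
python3 -m creep '[[[-1,-0.001,-0.001,0.025,0,0,0],[-1,-0.001,0,0.025,0,0,0],[-1,0,0,0.025,0,0,0],[-1,0,0,0.02,0,0,0],[-1,0,0,0,0,0,0],[-1,0,0,0,0,0,0]]]'
python3 look.py w2.png dish_center@0.061 ball_center@0.073
cat >> h.py <<'E'
def fitdish(f,s,zr,lo,hi,cx0):
    """dark-brown mask bounding, on world plane zr"""
    hs=cv2.cvtColor(f['image'],cv2.COLOR_RGB2HSV).astype(int)
    return hs
E
python3 - <<'E'
from h import *
np.set_printoptions(precision=4,suppress=True)
s=observe();f=grab_frame('wrist')
o=outline_of(f,'dish_center')
for q in o[:2]: print(q['confidence'],q['extent'])
# ortho view of plane z=rim (0.072): 0.25 mm/px, around nominal
R,c=cam(f,s);N=360
xs=.5418+(np.arange(N)-N/2)*.00025; ys=.168+(np.arange(N)-N/2)*.00025
X,Y=np.meshgrid(xs,ys[::-1]);P=np.stack([X,Y,np.full_like(X,.072)],-1)
q=(P-c)@R; a=q[...,0]/q[...,2];b=q[...,1]/q[...,2];k=1+f['k1']*(a*a+b*b)
im=cv2.remap(f['image'],(f['fx']*a*k+f['cx']).astype(np.float32),(f['fy']*b*k+f['cy']).astype(np.float32),cv2.INTER_CUBIC)[:,:,::-1].copy()
d=240 # nominal octagon overlay, 60 mm across flats
r=30/np.cos(np.pi/8)/.25
pts=np.array([[N/2+r*np.cos(t),N/2-r*np.sin(t)] for t in np.pi/8+np.arange(8)*np.pi/4])
im=cv2.resize(im,None,fx=1.6,fy=1.6);cv2.polylines(im,[(pts*1.6).astype(int)],True,(0,255,0),1);cv2.drawMarker(im,(288,288),(0,255,0))
cv2.imwrite('pics/o1.png',im)
E
```

```text
clock: 4.95
position: [0.5422, 0.1687, 0.1368]
tool_rot: [-3.142, -0.0, 1.57]
force: [0.9, 0.5, 0.7]
grip_width: 0.0855
finger_force: 0.0
4.95 [0.5422 0.1687 0.1368] [-179.9981   -0.005    89.9561] [-0.0248 -0.7598] [0.8535 0.5049 0.7151]
dish_center 0.96 [161.4, 40.7] [0.474  0.2766 0.061 ]
dish_center 0.95 [282.9, 216.9] [0.5441 0.1685 0.061 ]
ball_center 0.68 [281.2, 224.9] [0.5429 0.1675 0.073 ]
ball [262 210  36  33 887] [279.4791 226.1995] [0.5418 0.1666 0.073 ]
0.89 [336.7, 323.4, 78.2, 76.4]
0.75 [129.7, 192.2, 95.3, 86.5]
```

View pics/o1.png

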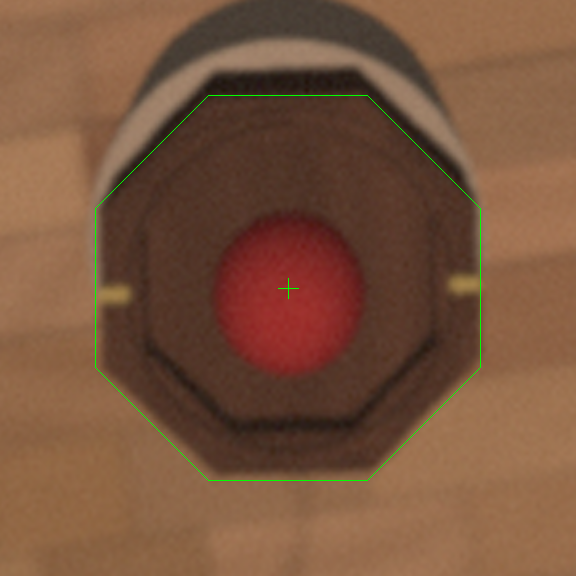

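The rectified rim view shows the dish centre within 1 mm of (0.542, 0.1685). The brass marks at (115,295) and (465,284) give a yaw of about +1.7°. I turn by that, go down with the tips kept above the tape, and close gently.

```bash
python3 -m creep '[[[-1,0,0,0.02,0,0,-1.6],[-1,0,0,0.02,0,0,0],[-1,0,0,0.02,0,0,0],[-1,0,0,0.015,0,0,0],[-1,0,0,0.012,0,0,0],[-1,0,0,0,0,0,0],[-1,0,0,0,0,0,0]]]' 30
python3 -m creep '[[[-0.7,0,0,0,0,0,0],[-0.65,0,0,0,0,0,0],[-0.6,0,0,0,0,0,0],[-0.55,0,0,0,0,0,0],[-0.5,0,0,0,0,0,0],[-0.45,0,0,0,0,0,0],[-0.4,0,0,0,0,0,0],[-0.35,0,0,0,0,0,0],[-0.3,0,0,0,0,0,0],[-0.3,0,0,0,0,0,0]]]' 30
python3 look.py w3.png ball_center@0.073
```

```text
clock: 5.9
position: [0.5423, 0.1687, 0.0497]
tool_rot: [3.141, -0.0, 1.599]
force: [0.6, -0.4, -0.1]
grip_width: 0.0854
finger_force: 0.0
clock: 6.9
position: [0.5421, 0.1685, 0.0494]
tool_rot: [3.141, -0.0, 1.599]
force: [-2.1, -0.4, 4.8]
grip_width: 0.059
finger_force: 31.2
6.9 [0.5421 0.1685 0.0494] [179.9939  -0.0012  91.5982] [-0.0736 -0.8157] [-2.135  -0.3634  4.7861]
ball_center 0.57 [278.4, 302.6] [0.5415 0.1686 0.073 ]
ball [ 252  282   57   54 2253] [279.4576 308.6738] [0.542  0.1657 0.073 ]
```

Gripped at 59 mm. I firm the grip and lift slowly, then look.

```bash
python3 -m creep '[[[-0.2,0,0,0,0,0,0],[0,0,0,0,0,0,0],[0,0,0,0,0,0,0],[0,0,0,-0.001,0,0,0],[0,0,0,-0.002,0,0,0],[0,0,0,-0.003,0,0,0],[0,0,0,-0.004,0,0,0],[0,0,0,-0.006,0,0,0],[0,0,0,-0.008,0,0,0],[0,0,0,-0.01,0,0,0]]]' 60
python3 -m creep '[[[0,0,0,-0.01,0,0,0],[0,0,0,-0.01,0,0,0],[0,0,0,-0.008,0,0,0],[0,0,0,-0.005,0,0,0],[0,0,0,-0.003,0,0,0],[0,0,0,-0.001,0,0,0],[0,0,0,0,0,0,0],[0,0,0,0,0,0,0]]]'
python3 look.py w3.png ball_center@0.144
```

```text
clock: 8.0
position: [0.5421, 0.1684, 0.084]
tool_rot: [-3.141, -0.0, 1.599]
force: [-1.2, -0.8, -1.9]
grip_width: 0.0587
finger_force: 64.5
clock: 8.8
position: [0.542, 0.1684, 0.12]
tool_rot: [-3.141, 0.0, 1.599]
force: [-0.2, -0.4, -1.6]
grip_width: 0.0584
finger_force: 64.5
8.8 [0.542  0.1684 0.12  ] [-179.9729    0.006    91.6037] [-0.0282 -0.7508] [-0.2037 -0.423  -1.552 ]
ball_center 0.65 [279.8, 303.7] [0.5419 0.1683 0.144 ]
ball [ 251  281   58   54 2278] [279.583  307.9407] [0.543  0.1163 0.073 ]
```

View pics/w3.png

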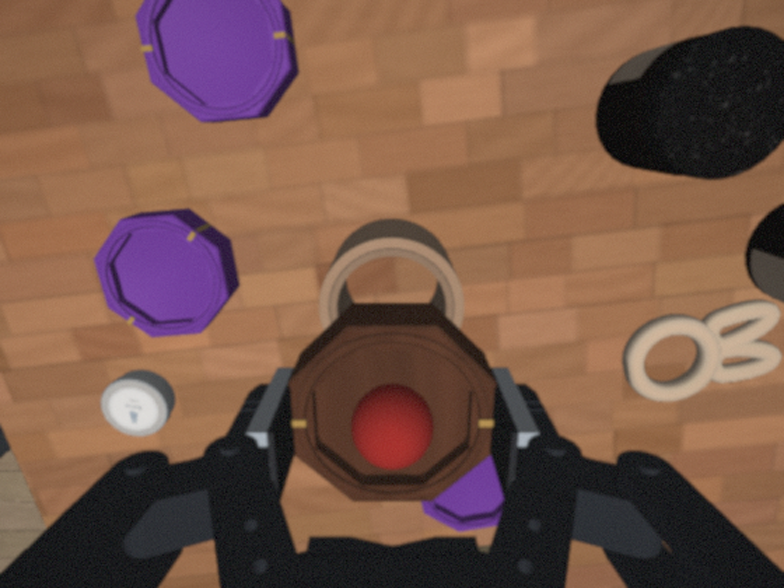

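The picture shows the dish level between the fingers, the ball in the middle at (280,305), and the brass marks on the finger line, so the dish is aligned with the tool. I carry it past the socket so the camera stands over it.

```bash
python3 -m creep '[[[0,-0.0039,-0.0009,0,0,0,0],[0,-0.0078,-0.0017,0,0,0,0],[0,-0.0117,-0.0026,0,0,0,0],[0,-0.0156,-0.0035,0,0,0,0],[0,-0.0191,-0.0042,0,0,0,0],[0,-0.0191,-0.0042,0,0,0,0],[0,-0.0191,-0.0042,0,0,0,0],[0,-0.0191,-0.0042,0,0,0,0],[0,-0.0191,-0.0042,0,0,0,0],[0,-0.0191,-0.0042,0,0,0,0]]]'
python3 -m creep '[[[0,-0.0191,-0.0042,0,0,0,0],[0,-0.0191,-0.0042,0,0,0,0],[0,-0.0191,-0.0042,0,0,0,0],[0,-0.0191,-0.0042,0,0,0,0],[0,-0.0191,-0.0042,0,0,0,0],[0,-0.0191,-0.0042,0,0,0,0],[0,-0.0191,-0.0042,0,0,0,0],[0,-0.0191,-0.0042,0,0,0,0],[0,-0.0156,-0.0035,0,0,0,0],[0,-0.0117,-0.0026,0,0,0,0]]]'
python3 -m creep '[[[0,-0.0078,-0.0017,0,0,0,-0.5],[0,-0.0039,-0.0009,0,0,0,-1],[0,0,0,0,0,0,-1.5],[0,0,0,0,0,0,-1.5],[0,0,0,0,0,0,-1.2],[0,0,0,0,0,0,-0.7],[0,0,0,0,0,0,-0.3],[0,0,0,0,0,0,0],[0,0,0,0,0,0,0]]]'
python3 look.py w4.png socket@0.05 ball_center@0.144
cat > ortho.py <<'E'
from h import *
import sys
def ortho(f,s,x,y,z,yaw,n,N=360,mm=.25):
    R,c=cam(f,s);a=(np.arange(N)-N/2)*mm/1000
    U,V=np.meshgrid(a,-a);cy,sy=np.cos(yaw),np.sin(yaw)
    P=np.stack([x+cy*U-sy*V,y+sy*U+cy*V,np.full_like(U,z)],-1)
    q=(P-c)@R;a=q[...,0]/q[...,2];b=q[...,1]/q[...,2];k=1+f['k1']*(a*a+b*b)
    return cv2.remap(f['image'],(f['fx']*a*k+f['cx']).astype(np.float32),(f['fy']*b*k+f['cy']).astype(np.float32),cv2.INTER_CUBIC)[:,:,::-1].copy()
E
python3 - <<'E'
from ortho import *
s=observe();f=grab_frame('wrist');yaw=np.radians(8.3)
A=ortho(f,s,.475,-.092,.05,yaw,'')
p=s['position'];A2=ortho(f,s,p[0],p[1],p[2]+.0006+.022,s['tool_rot'][2]-np.pi/2,'')
for i in(A,A2):
    cv2.drawMarker(i,(180,180),(0,255,0),0,20)
cv2.imwrite('pics/o2.png',np.hstack([A,A2]))
E
```

```text
clock: 9.9
position: [0.5118, 0.0118, 0.1203]
tool_rot: [-3.142, 0.0, 1.598]
force: [0.3, -0.4, -1.9]
grip_width: 0.0586
finger_force: 64.5
clock: 10.9
position: [0.4767, -0.1693, 0.1203]
tool_rot: [-3.141, 0.0, 1.597]
force: [0.2, 0.4, -1.7]
grip_width: 0.0588
finger_force: 64.5
clock: 11.8
position: [0.4756, -0.1789, 0.1203]
tool_rot: [3.142, -0.0, 1.716]
force: [-0.3, 0.7, -1.3]
grip_width: 0.0587
finger_force: 64.5
11.8 [ 0.4756 -0.1789  0.1203] [179.999   -0.0008  98.2928] [ 0.6665 -0.0157] [-0.2951  0.7239 -1.3048]
socket 0.59 [304.3, 81.0] [ 0.477  -0.0917  0.05  ]
ball_center 0.7 [279.9, 303.2] [ 0.4755 -0.179   0.144 ]
ball [ 253  285   54   51 2007] [279.3174 310.1565] [ 0.4828 -0.2324  0.073 ]
```

View pics/o2.png

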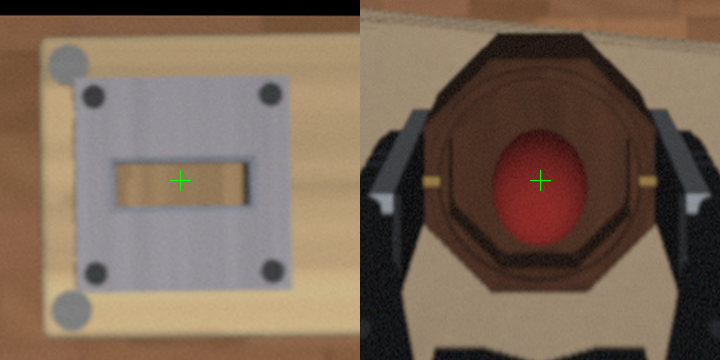

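The rectified views show the slot middle at (182,184) in the left panel, which puts the socket at (0.4757, −0.0928) with rack yaw about 8.9°. That agrees with the top camera. The held dish sits on the tool axis, level, with the ball in the middle. I move over the slot and down to about 10 mm above it.

```bash
python3 -m creep '[[[0,0.004,0.0006,0,0,0,0],[0,0.0079,0.0012,0,0,0,0],[0,0.0119,0.0017,0,0,0,0],[0,0.0119,0.0017,0,0,0,0],[0,0.0139,0.002,0,0,0,0],[0,0.0119,0.0017,0,0,0,0],[0,0.0119,0.0017,0,0,0,0],[0,0.0079,0.0012,0,0,0,0],[0,0.004,0.0006,0,0,0,0],[0,0,0,0,0,0,-0.6]]]'
python3 -m creep '[[[0,0,0,0.002,0,0,0],[0,0,0,0.004,0,0,0],[0,0,0,0.007,0,0,0],[0,0,0,0.008,0,0,0],[0,0,0,0.008,0,0,0],[0,0,0,0.006,0,0,0],[0,0,0,0.003,0,0,0],[0,0,0,0.002,0,0,0],[0,0,0,0,0,0,0],[0,0,0,0,0,0,0]]]'
python3 - <<'E'
from ortho import *
s=observe();print(s['position'],np.degrees(s['tool_rot']),s['force'])
f=grab_frame('scene')
for t in('socket','key_tip'):
  for q in tip_of(f,t)[:2]: print(t,q['confidence'],q['position'])
R,t=f['R'],f['t']
def px(X):
    q=R@X+t;a,b=q[0]/q[2],q[1]/q[2];k=1+f['k1']*(a*a+b*b);return f['fx']*a*k+f['cx'],f['fy']*b*k+f['cy']
p=s['position'];print('slot',px(np.array([.4757,-.0928,.05])),'tip',px(np.array([p[0],p[1],p[2]+.0006-.021])))
u,v=map(int,px(np.array([.4757,-.0928,.06])))
save(f,'s2.png',(u-50,v-40,u+50,v+35),8)
E
```

```text
clock: 13.0
position: [0.4756, -0.0923, 0.1203]
tool_rot: [3.142, 0.0, 1.727]
force: [0.2, 0.1, -2.3]
grip_width: 0.0585
finger_force: 64.5
clock: 14.0
position: [0.4757, -0.0928, 0.0805]
tool_rot: [3.141, 0.0, 1.726]
force: [0.3, 0.4, -2.1]
grip_width: 0.0587
finger_force: 64.5
[ 0.4756883  -0.09276354  0.08048054] [1.79983643e+02 5.87243158e-03 9.88986607e+01] [ 0.25126817  0.44529774 -2.14268068]
socket 0.86 [356.6, 177.5]
socket 0.45 [259.0, 241.5]
key_tip 0.73 [359.6, 177.8]
key_tip 0.68 [252.1, 302.2]
slot (np.float64(357.8737476843955), np.float64(178.9049823341417)) tip (np.float64(358.4797260576968), np.float64(175.80506214834278))
```

View pics/s2.png

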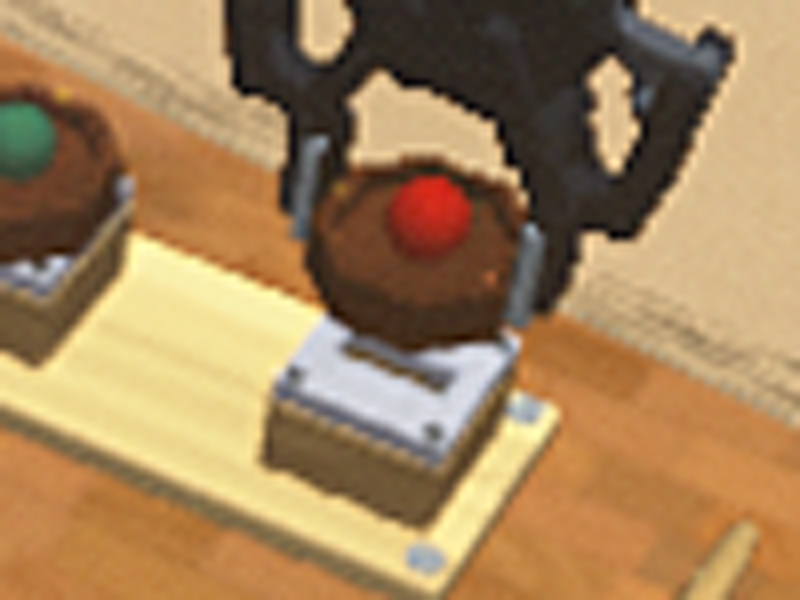

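The scene crop shows the dish level over the slot, the ball centred at (430,215), and the slot partly visible just below at (400,365). I lower slowly and watch the force.

```bash
python3 -m creep '[[[0,0,0,0.002,0,0,0],[0,0,0,0.003,0,0,0],[0,0,0,0.003,0,0,0],[0,0,0,0.002,0,0,0],[0,0,0,0.002,0,0,0],[0,0,0,0.001,0,0,0],[0,0,0,0,0,0,0]]]'
python3 -m creep '[[[0,0,0,0.001,0,0,0],[0,0,0,0.001,0,0,0],[0,0,0,0.001,0,0,0],[0,0,0,0,0,0,0]]]'
```

```text
clock: 14.85
position: [0.4755, -0.0927, 0.0671]
tool_rot: [-3.141, -0.0, 1.726]
force: [-0.7, 0.6, -1.4]
grip_width: 0.0586
finger_force: 64.5
clock: 15.25
position: [0.4755, -0.0928, 0.0642]
tool_rot: [-3.142, -0.0, 1.726]
force: [-0.3, -0.3, -1.1]
grip_width: 0.0587
finger_force: 64.5
```

The full blade section is in the slot without contact. I continue down to home.

```bash
python3 -m creep '[[[0,0,0,0.002,0,0,0],[0,0,0,0.002,0,0,0],[0,0,0,0.002,0,0,0],[0,0,0,0.002,0,0,0],[0,0,0,0.002,0,0,0],[0,0,0,0.002,0,0,0],[0,0,0,0.001,0,0,0],[0,0,0,0.0005,0,0,0],[0,0,0,0,0,0,0]]]'
python3 -m creep '[[[0,0,0,0.0005,0,0,0],[0,0,0,0.0005,0,0,0],[0,0,0,0,0,0,0]]]'
```

```text
clock: 16.15
position: [0.4756, -0.0927, 0.0508]
tool_rot: [-3.142, -0.0, 1.726]
force: [0.2, -0.5, -2.5]
grip_width: 0.0589
finger_force: 64.5
clock: 16.45
position: [0.4756, -0.0928, 0.05]
tool_rot: [3.141, 0.0, 1.726]
force: [-1.6, 0.8, 4.4]
grip_width: 0.0589
finger_force: 65.0
```

```bash
python3 -m creep '[[[0,0,0,0.0005,0,0,0],[0,0,0,0,0,0,0],[0,0,0,0,0,0,0]]]'
python3 look.py w5.png ball_center@0.074
```

```text
clock: 16.75
position: [0.4756, -0.0928, 0.05]
tool_rot: [3.141, 0.001, 1.726]
force: [-5.4, 0.7, 18.3]
grip_width: 0.0584
finger_force: 66.9
16.75 [ 0.4756 -0.0928  0.05  ] [179.9837   0.0376  98.8947] [ 0.4332 -0.2919] [-5.3955  0.7325 18.2552]
ball_center 0.61 [279.5, 304.2] [ 0.4753 -0.0931  0.074 ]
ball [ 252  284   56   52 2111] [279.2444 309.6248] [ 0.4757 -0.0964  0.073 ]
```

Home: the force is 18 N and the height no longer changes. I ease off 1.5 mm and turn clockwise in three stages.

```bash
python3 -m creep '[[[0,0,0,-0.0005,0,0,0],[0,0,0,-0.001,0,0,0],[0,0,0,0,0,0,1],[0,0,0,0,0,0,2],[0,0,0,0,0,0,3],[0,0,0,0,0,0,3],[0,0,0,0,0,0,3],[0,0,0,0,0,0,2],[0,0,0,0,0,0,1],[0,0,0,0,0,0,0]]]'
python3 - <<'E'
from h import *
s=observe();print(np.round(s['force'],1),np.round(s['moment'],2),s['qpos'][6])
E
```

```text
clock: 17.85
position: [0.4756, -0.0927, 0.0508]
tool_rot: [-3.142, 0.0, 1.464]
force: [0.0, -0.3, -1.9]
grip_width: 0.0589
finger_force: 64.6
[ 0.  -0.3 -1.9] [ 0.01 -0.07  0.02] -0.49117447261428804
```

```bash
python3 -m creep '[[[0,0,0,0,0,0,1],[0,0,0,0,0,0,3],[0,0,0,0,0,0,5],[0,0,0,0,0,0,5],[0,0,0,0,0,0,5],[0,0,0,0,0,0,5],[0,0,0,0,0,0,5],[0,0,0,0,0,0,3],[0,0,0,0,0,0,2],[0,0,0,0,0,0,1]]]'
python3 -m creep '[[[0,0,0,0,0,0,1],[0,0,0,0,0,0,3],[0,0,0,0,0,0,5],[0,0,0,0,0,0,6],[0,0,0,0,0,0,6],[0,0,0,0,0,0,6],[0,0,0,0,0,0,6],[0,0,0,0,0,0,4],[0,0,0,0,0,0,2],[0,0,0,0,0,0,1]]]'
python3 -m creep '[[[0,0,0,0,0,0,0],[0,0,0,0,0,0,0]]]'
python3 - <<'E'
from ortho import *
s=observe();print(np.round(s['force'],1),np.round(s['moment'],2),np.degrees(s['tool_rot']),s['qpos'][6])
f=grab_frame('wrist');p=s['position'];i=ortho(f,s,p[0],p[1],.0734,s['tool_rot'][2]-np.pi/2,'');cv2.imwrite('pics/o3.png',i)
E
```

```text
clock: 18.85
position: [0.4756, -0.0927, 0.0508]
tool_rot: [-3.142, 0.0, 0.852]
force: [1.0, 0.5, -1.6]
grip_width: 0.0584
finger_force: 64.6
clock: 19.85
position: [0.4756, -0.0927, 0.0508]
tool_rot: [-3.142, 0.0, 0.155]
force: [-0.2, -0.2, -2.0]
grip_width: 0.059
finger_force: 64.5
clock: 20.05
position: [0.4756, -0.0928, 0.0508]
tool_rot: [-3.142, -0.0, 0.156]
force: [0.5, -0.6, -2.1]
grip_width: 0.0588
finger_force: 64.5
[ 0.5 -0.6 -2.1] [ 0.02 -0.03  0.03] [-1.79996156e+02 -1.55033447e-03  8.96265382e+00] -1.4361073472706376
```

View pics/o3.png

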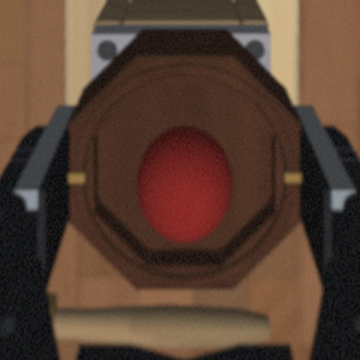

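The picture shows the brass marks still on the finger line at (77,179) and (293,179), with the ball central and the turn free at 90°. Now the light pull.

```bash
python3 -m creep '[[[0,0,0,-0.0005,0,0,0],[0,0,0,-0.001,0,0,0],[0,0,0,-0.0008,0,0,0],[0,0,0,-0.0004,0,0,0],[0,0,0,0,0,0,0]]]'
python3 -m creep '[[[0,0,0,-0.0003,0,0,0],[0,0,0,-0.0002,0,0,0],[0,0,0,0,0,0,0]]]'
```

```text
clock: 20.6
position: [0.4756, -0.0928, 0.0536]
tool_rot: [3.142, -0.0, 0.155]
force: [0.3, 0.2, -1.5]
grip_width: 0.0588
finger_force: 64.5
clock: 20.9
position: [0.4756, -0.0927, 0.054]
tool_rot: [-3.142, -0.0, 0.155]
force: [-0.0, 0.8, -1.5]
grip_width: 0.0589
finger_force: 64.7
```

Stiffness is about 28 N/mm, so I take small steps.

```bash
python3 -m creep '[[[0,0,0,-0.0002,0,0,0],[0,0,0,0,0,0,0],[0,0,0,0,0,0,0]]]'
python3 -m creep '[[[0,0,0,-0.0002,0,0,0],[0,0,0,0,0,0,0],[0,0,0,0,0,0,0]]]'
```

```text
clock: 21.2
position: [0.4755, -0.0928, 0.0541]
tool_rot: [-3.142, 0.0, 0.155]
force: [0.5, -0.2, -7.9]
grip_width: 0.0587
finger_force: 66.3
clock: 21.5
position: [0.4755, -0.0927, 0.0542]
tool_rot: [-3.141, 0.0, 0.155]
force: [3.4, -1.5, -18.2]
grip_width: 0.0587
finger_force: 67.9
```

```bash
python3 -m creep '[[[0,0,0,0.0001,0,0,0],[0,0,0,0,0,0,0],[0,0,0,0,0,0,0],[0,0,0,0,0,0,0],[0,0,0,0,0,0,0]]]'
python3 look.py w6.png ball_center@0.078
python3 -m creep '[[[0,0,0,0,0,0,0],[0,0,0,0,0,0,0],[0,0,0,0,0,0,0],[0,0,0,0,0,0,0],[0,0,0,0,0,0,0]]]'
```

```text
clock: 22.0
position: [0.4755, -0.0927, 0.0542]
tool_rot: [-3.142, 0.0, 0.155]
force: [3.0, -0.4, -20.8]
grip_width: 0.0589
finger_force: 68.6
22.0 [ 0.4755 -0.0927  0.0542] [-179.9953    0.008     8.8983] [ 0.1282 -1.4359] [  3.0332  -0.4293 -20.7777]
ball_center 0.68 [281.2, 306.5] [ 0.4751 -0.0944  0.078 ]
ball [ 253  285   55   51 2023] [280.4647 310.0672] [ 0.4699 -0.0949  0.073 ]
clock: 22.6
position: [0.4755, -0.0928, 0.0542]
tool_rot: [-3.142, 0.0, 0.155]
force: [3.3, 0.1, -24.1]
grip_width: 0.0589
finger_force: 69.2
```

View pics/w6.png

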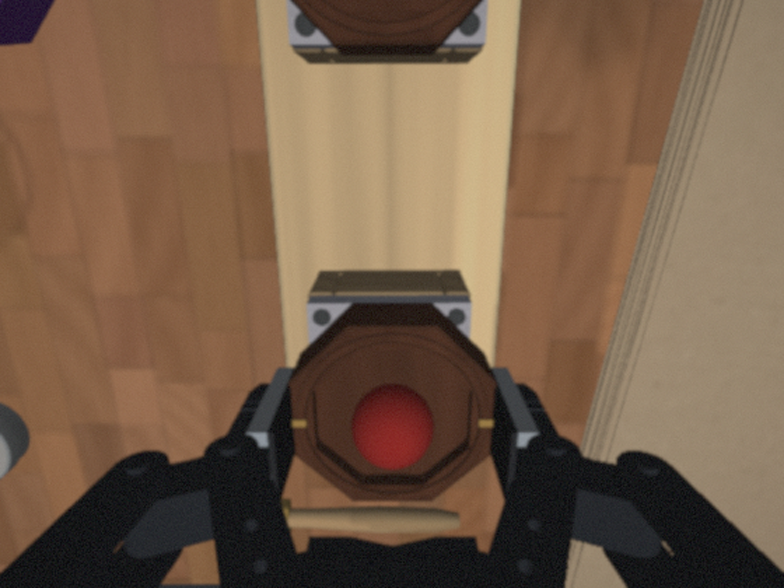

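The picture shows the dish level, the ball central at (280,305) and the marks on the finger line. The pull, though, is creeping up because the controller integrates. I back off and let it settle.

```bash
python3 -m creep '[[[0,0,0,0.0004,0,0,0],[0,0,0,0,0,0,0],[0,0,0,0,0,0,0],[0,0,0,0,0,0,0],[0,0,0,0,0,0,0]]]'
python3 -m creep '[[[0,0,0,0,0,0,0],[0,0,0,0,0,0,0],[0,0,0,0,0,0,0],[0,0,0,0,0,0,0],[0,0,0,0,0,0,0]]]'
python3 -m creep '[[[0,0,0,0,0,0,0],[0,0,0,0,0,0,0],[0,0,0,0,0,0,0],[0,0,0,0,0,0,0],[0,0,0,0,0,0,0]]]'
```

```text
clock: 23.1
position: [0.4756, -0.0927, 0.0541]
tool_rot: [3.142, -0.0, 0.155]
force: [-1.9, 0.5, -5.3]
grip_width: 0.0589
finger_force: 71.1
clock: 23.6
position: [0.4758, -0.0928, 0.054]
tool_rot: [3.141, -0.001, 0.155]
force: [-0.4, -0.1, -1.8]
grip_width: 0.0584
finger_force: 71.5
clock: 24.1
position: [0.4756, -0.0927, 0.0539]
tool_rot: [-3.142, 0.0, 0.155]
force: [0.3, -0.3, -2.2]
grip_width: 0.0583
finger_force: 71.5
```

```bash
python3 -m creep '[[[0,0,0,-0.0002,0,0,0],[0,0,0,0,0,0,0],[0,0,0,0,0,0,0],[0,0,0,0,0,0,0],[0,0,0,0,0,0,0]]]'
python3 -m creep '[[[0,0,0,0,0,0,0],[0,0,0,0,0,0,0],[0,0,0,0,0,0,0],[0,0,0,0,0,0,0],[0,0,0,0,0,0,0]]]'
python3 -m creep '[[[0,0,0,-0.0001,0,0,0],[0,0,0,0,0,0,0],[0,0,0,0,0,0,0],[0,0,0,0,0,0,0],[0,0,0,0,0,0,0]]]'
```

```text
clock: 24.6
position: [0.4756, -0.0927, 0.0541]
tool_rot: [-3.142, 0.0, 0.155]
force: [-0.7, 0.3, -3.2]
grip_width: 0.0583
finger_force: 71.4
clock: 25.1
position: [0.4755, -0.0928, 0.0541]
tool_rot: [-3.142, 0.0, 0.155]
force: [0.1, 0.6, -4.4]
grip_width: 0.0586
finger_force: 71.4
clock: 25.6
position: [0.4755, -0.0927, 0.0541]
tool_rot: [-3.142, 0.0, 0.155]
force: [1.3, -0.7, -10.2]
grip_width: 0.0587
finger_force: 70.9
```

```bash
python3 -m creep '[[[0,0,0,0,0,0,0],[0,0,0,0,0,0,0],[0,0,0,0,0,0,0],[0,0,0,0,0,0,0],[0,0,0,0,0,0,0]]]'
python3 -m creep '[[[0,0,0,0,0,0,0],[0,0,0,0,0,0,0],[0,0,0,0,0,0,0],[0,0,0,0,0,0,0],[0,0,0,0,0,0,0]]]'
```

```text
clock: 26.1
position: [0.4755, -0.0927, 0.0542]
tool_rot: [-3.142, 0.0, 0.155]
force: [1.2, -0.7, -12.6]
grip_width: 0.0588
finger_force: 70.6
clock: 26.6
position: [0.4755, -0.0928, 0.0542]
tool_rot: [-3.142, 0.0, 0.155]
force: [1.2, -0.5, -13.9]
grip_width: 0.0584
finger_force: 70.4
```

The pull is about 12 N net and its rise is levelling off, so it should stay in the window for the judged second. I make a quick ball check and hand in.

```bash
python3 look.py w7.png ball_center@0.078; python3 -c "
from workcell import *
print(observe()['force']);print(job_done())"
```

```text
26.6 [ 0.4755 -0.0928  0.0542] [-179.9974    0.0081    8.8958] [ 0.1282 -1.4359] [  1.1981  -0.4752 -13.8996]
ball_center 0.84 [282.4, 301.7] [ 0.4774 -0.0946  0.078 ]
ball [ 253  285   55   51 2014] [280.1773 309.9985] [ 0.4699 -0.0948  0.073 ]
[  1.76167676  -0.91370503 -14.12822564]
the job is handed in; nothing more can be done
None
```

I handed the job in with the dish seated home, turned 90° clockwise and locked, still gripped and level with the ball in the middle, under a light pull of about 12 N; before I settled it there, the pull crept up to about 22 N for a moment, over your 20 N limit.

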